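# Flip a printed cover into the insert jig

### The job

The blue printed cover lies outside-up on the bench in front of the plywood jig; it has to sit in the jig inside-up so that threaded inserts can be pressed into its bosses. Without gripping or lifting it, line it up with the channel by pushing with the fingertips, press it against the jig's low front edge, tip it up there on its edge and over so that it flops upside down onto the plywood, and push it fully home between the guides against the end stop. Finally push the orange turn button round by its peg, a quarter turn, until it points over the cover, and leave the tin, gear, tweezers and screwdriver where they lie.

Things in the scene. Friction and masses are not known exactly. Their poses are not given: they have to be found in the camera images.
- jig: Fixed insert jig on the bench: plywood plate 140 (its x) x 150 (its y) x 9 mm, origin at the centre of its underside. Its x axis points from the front edge (x = -70 mm, a plain upright step 9 mm high) to the end stop, a grey bar whose front face is at x = 37 mm, back at 65 mm, 126 mm wide, top 25 mm over the bench
- jig_edge (a point): middle of the top of the jig's front edge: jig frame (-70, 0, 9) mm
- jig_home (a point): where the middle of the cover is when fully home: jig frame (2, 0, 16.5) mm, axes as the jig's. Two grey side guides, 12 mm high over the deck, leave a channel 90 mm wide, centred on y = 0, from x = 3 to 37 mm (jig frame); flared mouth pieces in front of them, from x = -22 mm on, widen it to about 120 mm. The deck before x = -22 mm is bare
- cover: Loose blue printed cover, an open shell 70 (its x) x 84 (its y) x 15 mm (its z), 35 to 70 g, upright side walls; origin at the centre of its open side. Its z axis points from the open side (inside) to the closed slotted outside, so up at the start, down when the inside is up. At the start its +x side faces the jig's front edge, 20 to 65 mm away, up to 0.3 rad askew and 20 mm to one side
- cover_mid (a point): centre of the cover, 7.5 mm above its rim plane
- cover_edge_a (a point): middle of the cover's +x side wall (outer face, mid thickness), the side nearest the jig at the start
- cover_edge_b (a point): middle of the cover's -x side wall. The wall is plain and not slippery: pressed towards the jig with about 10 N it keeps hold of a fingertip that leads it upward in an arc about the jig's front edge
- cover_edge_c (a point): middle of the cover's +y side wall
- cover_edge_d (a point): middle of the cover's -y side wall
- button (a joint): Turn button on the end stop: orange bar 16 mm wide, 7 mm thick, 48 mm reach from its upright pivot. 0: parked along the end stop, pointing to the jig's +y; grows counter-clockwise from above to 1.57 (stop), where it points to the jig's -x over the end of a seated cover (2.5 mm above it). Starts between 0 and 0.25, turns stiffly (0.5 N at the peg) and stays where it is left
- button_pivot (a point): the button's pivot axis: jig frame (50, -20) mm, height 30 mm over the bench
- button_peg (a point): middle of the upright round peg on the button, 11 mm thick, 38 mm from the pivot; it stands from 33.5 to 50.5 mm over the bench
- tin: bystander: flat round tin 66 mm across, 24 mm high, origin at the centre of its underside
- gear: bystander: teal printed gear 38 mm across, 14 mm high
- tweezers: bystander: steel tweezers 122 mm long (their y), 8 mm high
- driver: bystander: screwdriver with orange handle, 155 mm long (its y), 20 mm thick
Things that resemble listed ones, but are neither listed nor needed, are in the scene too. There is more than one size of the cover; the job needs the smaller.

How it is judged:
On the way, in this order (a step that is already met when the one before it is completed fails the run):
1. the cover stands tipped up on its edge at the jig's front edge (angle between cover's own z axis and vertical between 0.9 and 2.2 rad and x of cover_mid in the frame of jig_edge between -0.05 and 0.04 m and height (world z) of cover_mid below 0.065 m), for 0.05 s.
2. the cover lies upside down on the plywood (angle between cover's own z axis and vertical above 2.95 rad and height (world z) of cover_mid below 0.023 m and x of cover_mid in the frame of jig_home above -0.07 m), for 0.1 s.
3. the cover is pushed fully home against the end stop (angle between cover's own z axis and vertical above 3.05 rad and x of cover_mid in the frame of jig_home above -0.004 m and angle between the x axis of cover and the x axis of jig, either way round below 0.1 rad and value of joint button below 0.8 rad), for 0.2 s.
4. the turn button points over the cover (value of joint button above 1.3 rad), for 0.2 s.
At the end, for the whole second after the job is handed in: The cover lies flat with its inside up in the jig, square within 0.1 rad and within 4 mm of the end stop, between the guides, at rest, and the turn button stands at 1.3 rad or more, over the cover (angle between cover's own z axis and vertical above 3.05 rad and x of cover_mid in the frame of jig_home above -0.004 m and distance between cover_mid and jig_home below 0.008 m and angle between the x axis of cover and the x axis of jig, either way round below 0.1 rad and value of joint button above 1.3 rad and linear speed of cover below 0.01 m/s); the robot touches nothing.
It fails at once if the cover is lifted clear of bench and jig (all four of its sides more than 25 mm up) (height (world z) of each of cover_edge_a, cover_edge_b, cover_edge_c, cover_edge_d above 0.025 m).
It fails at once if the tin is moved by more than 20 mm (distance of tin from where it was at the start of the episode above 0.02 m).
It fails at once if the gear is moved by more than 20 mm (distance of gear from where it was at the start of the episode above 0.02 m).
It fails at once if the tweezers are moved by more than 20 mm (distance of tweezers from where it was at the start of the episode above 0.02 m).
It fails at once if the screwdriver is moved by more than 20 mm (distance of driver from where it was at the start of the episode above 0.02 m).
It also fails if it takes over 72 s, if anything falls off the work surface, if the arm or the gripper's body presses on something with over 40 N, if the wrist force passes 120 N, or if a joint passes its speed limit or range.

### The arm

A 7-joint arm with a two-finger parallel gripper is mounted at the origin on a cart in front of the work surface, level with it; the furniture and walls round the work are solid. World frame = base frame: x ahead of the robot, y to its left, z up, the work surface at z = 0. Lengths are in m, angles in rad, forces in N, time in s.
With the tool pointing down it reaches from about 0.4 to 0.875 m from the base axis. Payload 19.3 kg.
Tool frame: the origin (TCP) lies between the finger pads; the fingertips stand 19 mm ahead of it and the grasp point (between the pads) is the TCP; z points along the fingers, y is the line along which they close (so a half turn about z gives the same grasp; the last joint's range is limited). The gripper opens to 85 mm and grips with 20 to 120 N. Pads are 22 mm wide; open, the fingers measure 114 mm over their backs; the gripper's body (76 mm by 85 mm) begins 54 mm behind the grasp point. The pads swing forward as they close: fully open they stand 13 mm farther back than shut.
Start: joints at [-1.271, 0.521, -0.036, 1.599, 0.021, 1.021, -0.113], TCP at [0.226, 0.583, 0.213] pointing down, gripper open.
Joint ranges: [-2.91, 2.91], [-0.3, 2.13], [-1.5, 1.42], [0.17, 2.43], [-1.26, 4.41], [0.16, 1.93], [-2.52, 2.52]. Speed limits (rad/s): [1.89, 1.89, 2.39, 2.39, 3.01, 3.01, 3.01].

### API

Orientations are given as [roll, pitch, yaw] about the fixed x, y, z axes, in that order (R = Rz(yaw) Ry(pitch) Rx(roll)).
In Python, from cell import * gives the robot as it stands.
- The arm moves only by the tool carry_out, never from a script. Its argument "motion" is a list of rows, each an object with "linear": the shift along the tool's x, y, z in m, a list of three; "twist": the turn about the tool's z in degrees. A call has 1 to 10 rows; each row is the pose to reach, as a shift and turn from the pose commanded when the call began, along the tool's axes at that moment; what a row does not reach only later rows make up. A row lasts 1/8 s, in which the tool goes at most 62.5 mm and 10.7 degrees, less where a joint would pass 70% of its speed; a pose out of reach is approached as far as the arm can. A call with a gripper value outside its range is refused whole. "hand" is the closure in counts, from 0 (fully open) to 255 (shut), set as the call begins (left out, the last holds). The fingers move at their own pace and stop on an object; "force" is the grip in N (left out, the last holds). Time passes only in rows, so rows that repeat a pose let the fingers close. It gives the time, the measured TCP pose, the force, the opening and the grip force at its end, in the units of the state.
- get_obs(): the state, without advancing time (a new reading comes with each control period).
- get_image(name): name is "scene" or "side" or "wrist"; returns the picture (480x640x3 uint8, red, green, blue); there is no depth.
- calibration(name): a dict with "fov_y" (degrees; the focal length in pixels is half the picture's height over the tangent of half this angle, whatever the lens; pixels are square), "cx", "cy" (the principal point, pixels), "position" and "attitude" of the camera in the world. Camera axes: x right, y up, looking along -z (the intrinsics and any distortion apply to the point x, -y, -z); pixel columns grow to the right and rows downward; lengths in m; the calibration is good to about 2 mm. A picture is of the moment at which its call begins: read the wrist's pose just before it. calibration takes no time and is no camera call; for the wrist camera it gives the pose at the moment of the call.
- close_job(): hands the job in; it is judged then, once.
The state is a dict: "time": time; "qpos": joint angles; "joint_vel": joint speeds; "joint_efforts": joint torques, N m; "position": TCP position; "eef_rot": TCP orientation; "ft_force": force on the tool from outside, world axes, zero at the start; "torque": the same for the moment, N m; "opening": finger opening in m; "finger_force": force on a finger pad.
Only numpy, scipy, OpenCV 4.12 (cv2) and the standard library are available. Lean on these libraries where they do the work, as an engineer would, in place of code of your own. Each camera call takes 0.05 s, during which the arm holds its last target. There are 200 camera calls.

## Working session

There is one attempt and no reset: what is moved stays moved. The work goes in short steps, Python scripts to look and compute and a tool call to move; the robot and the scene stay as the last step left them, time stands still between calls to the robot, and variables do not carry over. Pictures are saved under pics/ and viewed, at most 10 in all, crops included, and the job is handed in when it is done.

Besides the shell and the picture viewer there is one more tool, called after "Emit:" as name(argument=value, ...) on one line, values as JSON. carry_out: Moves the arm, as the interface text tells. Its arguments: {"type":"object","properties":{"motion":{"type":"array","items":{"type":"object","properties":{"linear":{"type":"array","items":{"type":"number"}},"twist":{"type":"number"}}}},"hand":{"type":"number"},"force":{"type":"number"}},"required":["motion"]}

```bash
mkdir -p pics; ls; python3 - <<'E'
from cell import *
import cv2
print(get_obs())
for n in ("scene","side","wrist"):
    print(n,calibration(n))
    cv2.imwrite(f"pics/{n}0.png",get_image(n)[:,:,::-1])
E
```

```text
pics
{'time': 0.0, 'qpos': array([-1.27118797,  0.52201527, -0.03629553,  1.59999104,  0.02117867,
        1.02108253, -0.11281729]), 'joint_vel': array([-1.82252132e-05,  6.00355762e-04, -8.80842625e-04, -4.46252229e-04,
        8.99577693e-04, -4.50606863e-04, -9.21800802e-04]), 'joint_efforts': array([ 2.90063263e-04, -9.27114701e+01,  1.97947159e+00, -3.69944608e+01,
        1.77066098e-02,  7.71265535e-03, -4.01704244e-05]), 'position': array([0.22581945, 0.582407  , 0.21243138]), 'eef_rot': array([-3.14048329e+00,  7.62215435e-05,  2.77171798e+00]), 'ft_force': array([ 0.30234199, -0.32922293, -0.75146862]), 'torque': array([-5.71470422e-05, -1.60024607e-02,  1.63854567e-02]), 'finger_force': 0.0, 'opening': 0.08519354321527646}
scene {'fov_y': 43.986433735602034, 'cx': 326.0089972456551, 'cy': 236.39101230663684, 'position': array([-0.00943532, -0.47353906,  0.70383898]), 'attitude': array([ 0.89011166, -0.02171079, -0.72623619])}
side {'fov_y': 50.06760212465591, 'cx': 319.694396245248, 'cy': 245.8711350473283, 'position': array([ 0.31694987, -0.600833  ,  0.74411189]), 'attitude': array([ 0.83615706,  0.01000401, -0.30024413])}
wrist {'fov_y': 62.2625318523762, 'cx': 317.2697903189237, 'cy': 235.87141065289003, 'position': array([0.16414711, 0.6063729 , 0.37268539]), 'attitude': array([-0.26347935,  0.00154409,  1.20121816])}
```

View pics/scene0.png

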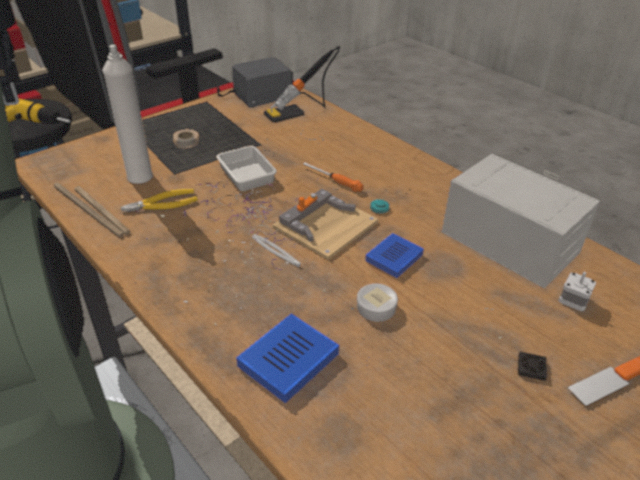

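View pics/side0.png

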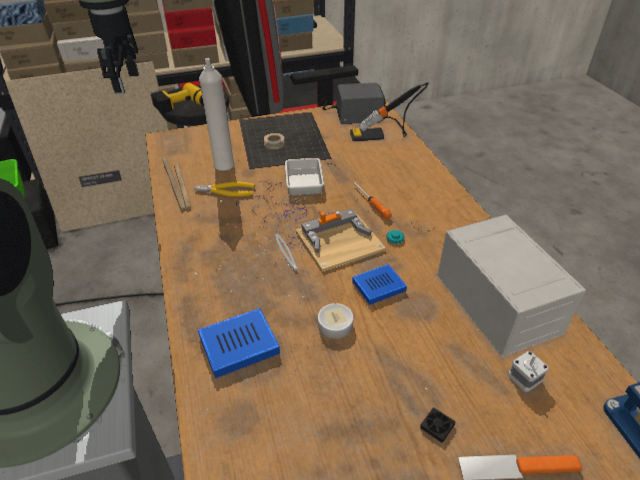

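Small cover is at side (380,284) and scene (394,255). The jig is at side (340,240), the white tin with wax at (336,321), the gear at (396,237), the tweezers at (287,253) and the driver at (373,200). The big cover at (240,340) is a decoy.

```bash
cat > h.py <<'E'
from cell import *
import cv2, numpy as np
from scipy.spatial.transform import Rotation as R
def cam(n):
    c=calibration(n); f=240/np.tan(np.radians(c['fov_y']/2))
    return c,f,R.from_euler('xyz',c['attitude']).as_matrix()
def ray(n,px,z,k=None):
    c,f,M=k or cam(n); px=np.atleast_2d(px).astype(float)
    d=np.c_[(px[:,0]-c['cx'])/f,-(px[:,1]-c['cy'])/f,-np.ones(len(px))]@M.T
    p=np.array(c['position']); return (p+d*((z-p[2])/d[:,2])[:,None])[:,:2]
def proj(n,P,k=None):
    c,f,M=k or cam(n); q=(np.atleast_2d(P)-c['position'])@M
    return np.c_[c['cx']+f*q[:,0]/-q[:,2],c['cy']-f*q[:,1]/-q[:,2]]
def rect(n,img,x0,x1,y0,y1,z,s,k=None):
    # top-down picture: columns = -y (left is +y), rows = -x (up is +x), s px per m
    w=np.float32([[x1,y1],[x1,y0],[x0,y0],[x0,y1]])
    src=np.float32(proj(n,np.c_[w,np.full(4,z)],k))
    W,H=int((y1-y0)*s),int((x1-x0)*s)
    return cv2.warpPerspective(img,cv2.getPerspectiveTransform(src,np.float32([[0,0],[W,0],[W,H],[0,H]])),(W,H),flags=cv2.INTER_CUBIC)
E
python3 - <<'E'
from h import *
for n,pts in (("scene",[(394,255),(326,223),(377,302),(379,206)]),("side",[(380,284),(340,240),(335,321),(396,237)])):
    print(n,ray(n,pts,0.012).round(3).tolist())
    img=cv2.imread(f"pics/{n}0.png"); hsv=cv2.cvtColor(img,cv2.COLOR_BGR2HSV)
    m=cv2.inRange(hsv,(105,120,60),(125,255,255))
    cs,_=cv2.findContours(m,cv2.RETR_EXTERNAL,cv2.CHAIN_APPROX_NONE)
    for c in cs:
        if cv2.contourArea(c)>300:
            a=cv2.approxPolyDP(cv2.convexHull(c),2.5,True)[:,0]
            print(a.tolist(), 'z0',ray(n,a,0).round(3).tolist(),'z15',ray(n,a,.015).round(3).tolist())
E
```

```text
scene [[0.627, 0.038], [0.596, 0.186], [0.52, -0.025], [0.713, 0.159]]
[[293, 315], [335, 343], [336, 354], [283, 400], [244, 370], [237, 358]] z0 [[0.404, 0.05], [0.416, -0.038], [0.403, -0.055], [0.291, -0.067], [0.28, 0.011], [0.285, 0.036]] z15 [[0.396, 0.039], [0.407, -0.047], [0.394, -0.064], [0.285, -0.076], [0.274, 0.001], [0.279, 0.025]]
[[392, 234], [422, 249], [397, 275], [367, 259], [367, 254]] z0 [[0.68, 0.091], [0.69, 0.025], [0.603, 0.006], [0.593, 0.07], [0.603, 0.08]] z15 [[0.665, 0.079], [0.675, 0.014], [0.59, -0.004], [0.58, 0.059], [0.59, 0.068]]
side [[0.629, 0.033], [0.597, 0.18], [0.516, -0.029], [0.715, 0.152]]
[[614, 398], [628, 395], [636, 406], [639, 451], [604, 407]] z0 [[0.898, -0.308], [0.923, -0.31], [0.921, -0.33], [0.871, -0.392], [0.872, -0.316]] z15 [[0.886, -0.314], [0.911, -0.316], [0.909, -0.336], [0.86, -0.397], [0.86, -0.322]]
[[259, 308], [279, 352], [215, 377], [198, 330]] z0 [[0.391, 0.055], [0.403, -0.056], [0.288, -0.073], [0.273, 0.037]] z15 [[0.389, 0.042], [0.401, -0.067], [0.288, -0.084], [0.274, 0.024]]
[[388, 264], [404, 283], [405, 290], [369, 304], [353, 282], [353, 277]] z0 [[0.672, 0.091], [0.681, 0.031], [0.675, 0.013], [0.594, 0.001], [0.585, 0.065], [0.59, 0.078]] z15 [[0.665, 0.077], [0.674, 0.018], [0.668, 0.001], [0.589, -0.012], [0.58, 0.051], [0.584, 0.064]]
```

```bash
python3 - <<'E'
from h import *
print('bottle base',ray("side",[(224,167)],0),ray("scene",[(138,180)],0))
o=[rect(n,cv2.imread(f"pics/{n}0.png"),.48,.74,-.06,.30,.009,1050) for n in("side","scene")]
cv2.imwrite("pics/rect0.png",np.vstack(o))
b=ray("side",[(224,167)],0)[0]
for z in (.1,.2,.25,.3): print(z,proj("side",[*b,z]))
E
```

```text
bottle base [[0.40645722 0.55836242]] [[0.401418   0.56254572]]
0.1 [[218.5652945  132.94139271]]
0.2 [[212.52737821  95.10254027]]
0.25 [[209.24993669  74.56323161]]
0.3 [[205.77992264  52.81709548]]
```

View pics/rect0.png

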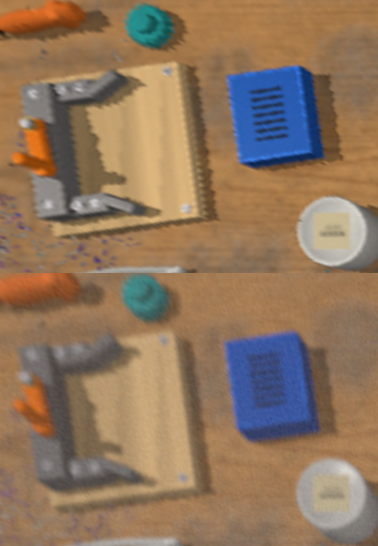

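Jig front edge runs from (185,63) to (208,218) in the top-down view, which is 150 mm long as it should be, and the jig's x axis is at about 98.5°. The bottle stands about 0.18 m from the tool, so I go round it and over the work for a wrist view.

Emit:
carry_out(motion=[{"linear":[-0.016,-0.04,-0.03],"twist":0},{"linear":[-0.032,-0.08,-0.06],"twist":0},{"linear":[-0.047,-0.121,-0.09],"twist":0},{"linear":[-0.1,-0.145,-0.09],"twist":7},{"linear":[-0.155,-0.17,-0.09],"twist":14},{"linear":[-0.21,-0.195,-0.09],"twist":21},{"linear":[-0.265,-0.22,-0.09],"twist":28},{"linear":[-0.32,-0.245,-0.09],"twist":35},{"linear":[-0.375,-0.27,-0.09],"twist":42},{"linear":[-0.43,-0.29,-0.09],"twist":49}], hand=110)

```text
time: 1.4
position: [0.5231, 0.1552, 0.3032]
eef_rot: [3.141, -0.0, 1.912]
ft_force: [-0.2, 1.1, -0.1]
opening: 0.0488
finger_force: 0.0
```

Emit:
carry_out(motion=[{"linear":[-0.05,0.02,0],"twist":5},{"linear":[-0.1,0.04,0],"twist":10},{"linear":[-0.13,0.052,0],"twist":11},{"linear":[-0.13,0.052,0],"twist":11}])

```text
time: 1.9
position: [0.6158, 0.0498, 0.3023]
eef_rot: [-3.141, 0.001, 1.721]
ft_force: [-0.6, 0.4, -0.3]
opening: 0.0485
finger_force: 0.0
```

```bash
python3 - <<'E'
from h import *
import pickle
k=cam("wrist"); im=get_image("wrist")[:,:,::-1].copy()
cv2.imwrite("pics/w1.png",im); pickle.dump(k,open("w1.pkl","wb"))
o=get_obs();print(o['position'],o['eef_rot'],k[0])
hsv=cv2.cvtColor(im,cv2.COLOR_BGR2HSV)
m=cv2.inRange(hsv,(105,120,60),(125,255,255))
cs,_=cv2.findContours(m,cv2.RETR_EXTERNAL,cv2.CHAIN_APPROX_NONE)
for c in cs:
    if cv2.contourArea(c)>300:
        a=cv2.approxPolyDP(cv2.convexHull(c),5,True)[:,0]
        print(a.tolist(),'z0',ray(0,a,0,k).round(3).tolist(),'z15',ray(0,a,.015,k).round(3).tolist())
E
```

```text
[0.61505385 0.05141082 0.30242521] [-3.14064543e+00  3.74414664e-04  1.72308504e+00] {'fov_y': 62.2625318523762, 'cx': 317.2697903189237, 'cy': 235.87141065289003, 'position': array([0.60579807, 0.11517101, 0.46245064]), 'attitude': array([-0.26559869,  0.0018512 ,  0.1504996 ])}
[[367, 169], [365, 227], [294, 227], [294, 168]] z0 [[0.669, 0.078], [0.679, 0.01], [0.595, -0.003], [0.585, 0.067]] z15 [[0.666, 0.079], [0.676, 0.014], [0.595, 0.001], [0.586, 0.068]]
[[10, 167], [123, 168], [132, 247], [25, 251]] z0 [[0.261, 0.019], [0.39, 0.037], [0.403, -0.057], [0.274, -0.082]] z15 [[0.272, 0.022], [0.397, 0.04], [0.41, -0.052], [0.285, -0.076]]
```

View pics/w1.png

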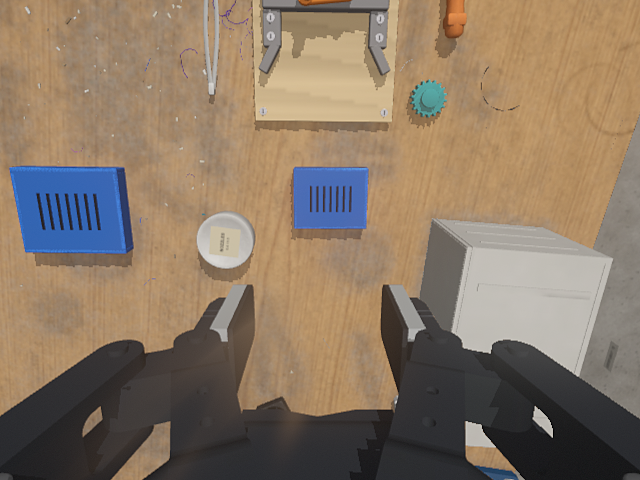

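The wrist view shows the cover's top at (294-368,168-228), the jig's front edge at row 121 from column 253 to 392, the tin at (226,240), and a grey box to the right of the tool. The cover looks almost square to the jig and a little to one side.

```bash
python3 - <<'E'
from h import *
import pickle
k=pickle.load(open("w1.pkl","rb"))
im=cv2.imread("pics/w1.png"); hsv=cv2.cvtColor(im,cv2.COLOR_BGR2HSV)
# plywood mask: light, low sat
roi=hsv[0:140,235:410]
print(hsv[60,325],hsv[110,325],hsv[110,240],hsv[115,258], hsv[140,320])
m=cv2.inRange(hsv,(12,30,165),(30,135,255)); m[:, :235]=0;m[:,410:]=0;m[140:]=0
for r in (85,95,105,112):
    c=np.where(m[r])[0]; print(r,c.min(),c.max(),ray(0,[(c.min(),r),(c.max()+1,r)],.009,k).round(4).tolist())
for c in (265,290,320,350,385):
    r=np.where(m[:,c])[0]; print(c,r.max()+1,ray(0,[(c,r.max()+1)],.009,k).round(4).tolist())
m2=cv2.inRange(hsv,(105,100,40),(125,255,255)); m2[:,:270]=0;m2[:,400:]=0;m2[:150]=0;m2[240:]=0
ys,xs=np.where(m2);print(cv2.minAreaRect(np.c_[xs,ys].astype(np.float32)))
print('inserts screws',ray(0,[(263,111),(384,112)],.009,k))
print('tin',ray(0,[(225,238)],.024,k),'gear',ray(0,[(428,98)],.01,k))
print('box',ray("side",[(440,283),(512,346)],0),ray("scene",[(446,228),(548,280)],0))
print('tip proj',proj(0,[[.615,.051,.283]],k))
E
```

```text
[ 19  83 193] [ 19  77 212] [ 16  99 183] [ 19  79 210] [ 15  86 169]
85 235 409 [[0.5111, 0.1456], [0.6966, 0.1737]]
95 235 409 [[0.5121, 0.1355], [0.6987, 0.1638]]
105 235 406 [[0.5131, 0.1252], [0.6976, 0.1532]]
112 235 406 [[0.5138, 0.118], [0.6992, 0.1461]]
265 140 [[0.5496, 0.0934]]
290 140 [[0.577, 0.0976]]
320 140 [[0.6099, 0.1026]]
350 139 [[0.6427, 0.1086]]
385 140 [[0.6812, 0.1134]]
((330.2032775878906, 197.78775024414062), (73.31438446044922, 60.70050048828125), 0.8814040422439575)
inserts screws [[0.54385064 0.12362221]
 [0.67438432 0.14235515]]
tin [[ 0.51874787 -0.0212734 ]] gear [[0.71831418 0.16355556]]
box [[ 0.74918317  0.00933986]
 [ 0.79918144 -0.16828786]] [[ 0.77366918  0.03640097]
 [ 0.79582142 -0.17397408]]
tip proj [[316.8703219  268.15062531]]
```

Emit:
carry_out(motion=[{"linear":[-0.04,0.007,0.04],"twist":0.3},{"linear":[-0.078,0.014,0.08],"twist":0.3},{"linear":[-0.078,0.014,0.14],"twist":0.3},{"linear":[-0.078,0.014,0.2],"twist":0.3},{"linear":[-0.078,0.014,0.25],"twist":0.3},{"linear":[-0.078,0.014,0.265],"twist":0.3},{"linear":[-0.078,0.014,0.265],"twist":0.3}])

```text
time: 2.82
position: [0.6408, -0.0222, 0.0385]
eef_rot: [-3.141, -0.0, 1.72]
ft_force: [-0.2, 0.3, 0.4]
opening: 0.0485
finger_force: 0.0
```

```bash
python3 - <<'E'
from h import *
import pickle
k=pickle.load(open("w1.pkl","rb"))
print('edge',ray(0,[(253,120.5),(322.5,120.5),(392,120.5)],.009,k).round(4).tolist())
print('cover top centre',ray(0,[(330.2,197.8)],.015,k))
o=get_obs();print(o['position'],o['eef_rot'],o['ft_force'],o['torque'])
im=get_image("side")[:,:,::-1]
cv2.imwrite("pics/s2.png",cv2.resize(im[180:340,250:470],None,fx=3,fy=3,interpolation=cv2.INTER_CUBIC))
E
```

```text
edge [[0.5341, 0.1121], [0.6095, 0.1235], [0.6848, 0.1349]]
cover top centre [[0.63103877 0.04127995]]
[ 0.640813   -0.0221874   0.03849076] [-3.14135573e+00 -1.47420526e-04  1.71994643e+00] [-0.16228016  0.34342565  0.39434025] [-0.09436434 -0.00150267 -0.01764011]
```

View pics/s2.png

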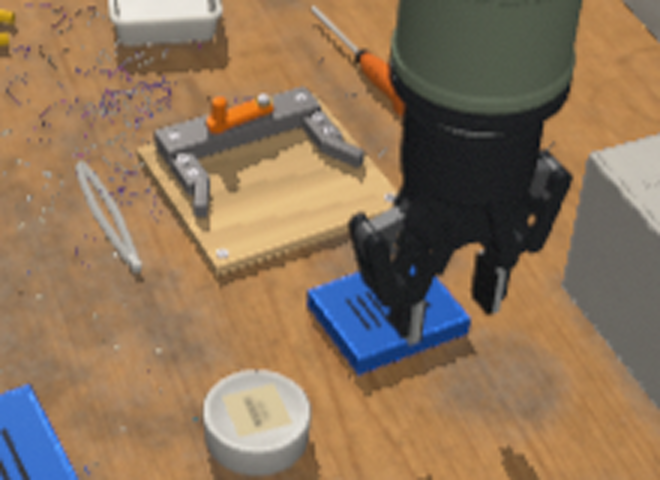

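Emit:
carry_out(motion=[{"linear":[0,0,0.012],"twist":0},{"linear":[0,0,0.015],"twist":0}])

```text
time: 3.12
position: [0.6409, -0.0225, 0.0232]
eef_rot: [3.141, -0.0, 1.719]
ft_force: [0.1, 0.7, 0.3]
opening: 0.0486
finger_force: 0.0
```

```bash
python3 - <<'E'
from h import *
T=np.array([.6408,-.0222]);ty=np.array([.9888,.1495])
for z in (.01,.015,.02,.025):print(z,[(proj("side",[*(T+s*.03*ty),z])[0]).round(1).tolist() for s in(-1,1)])
print('s2 pixel tips',(250+415/3,180+338/3),(250+490/3,180+308/3))
E
```

```text
0.01 [[383.0, 308.8], [410.0, 298.2]]
0.015 [[383.2, 307.1], [410.3, 296.5]]
0.02 [[383.4, 305.3], [410.6, 294.7]]
0.025 [[383.6, 303.5], [410.9, 292.9]]
s2 pixel tips (388.33333333333337, 292.6666666666667) (413.33333333333337, 282.6666666666667)
```

Emit:
carry_out(motion=[{"linear":[0,0,0.004],"twist":0},{"linear":[0,0,0.008],"twist":0},{"linear":[0,0,0.008],"twist":0}])

```text
time: 3.5
position: [0.6406, -0.0228, 0.0147]
eef_rot: [-3.141, -0.0, 1.719]
ft_force: [-0.3, 1.3, -0.1]
opening: 0.0487
finger_force: 0.0
```

```bash
python3 - <<'E'
from h import *
a=get_image("side")[:,:,::-1];b=get_image("wrist")[:,:,::-1]
o=[cv2.resize(a[210:330,300:460],(640,480),interpolation=cv2.INTER_CUBIC)]
cv2.imwrite("pics/s3.png",np.hstack([cv2.resize(o[0],(400,300)),cv2.resize(b,(400,300))]))
E
```

```text
(no output)
```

View pics/s3.png

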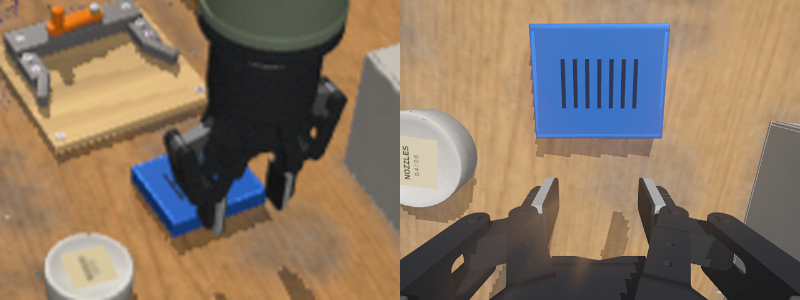

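Emit:
carry_out(motion=[{"linear":[0,0,0.002],"twist":0},{"linear":[0,0,0.004],"twist":0},{"linear":[0,0,0.004],"twist":0}])

```text
time: 3.98
position: [0.6407, -0.0227, 0.0108]
eef_rot: [-3.141, -0.0, 1.719]
ft_force: [-1.1, -0.6, 0.4]
opening: 0.0485
finger_force: 0.0
```

Emit:
carry_out(motion=[{"linear":[0,0,0.002],"twist":0},{"linear":[0,0,0.003],"twist":0},{"linear":[0,0,0.003],"twist":0}])

```text
time: 4.35
position: [0.6407, -0.0227, 0.0079]
eef_rot: [-3.141, 0.0, 1.719]
ft_force: [-0.3, 0.3, -0.7]
opening: 0.0485
finger_force: 0.0
```

Emit:
carry_out(motion=[{"linear":[0,0,0.002],"twist":0},{"linear":[0,0,0.003],"twist":0},{"linear":[0,0,0.003],"twist":0}])

```text
time: 4.72
position: [0.6407, -0.0227, 0.0049]
eef_rot: [-3.141, 0.0, 1.719]
ft_force: [-0.2, -0.9, -0.3]
opening: 0.0481
finger_force: 0.0
```

Emit:
carry_out(motion=[{"linear":[0,0,0.001],"twist":0},{"linear":[0,0,0.002],"twist":0},{"linear":[0,0,0.002],"twist":0}])

```text
time: 5.1
position: [0.6407, -0.0227, 0.0029]
eef_rot: [-3.141, -0.0, 1.719]
ft_force: [-1.3, -0.6, -0.2]
opening: 0.0485
finger_force: 0.0
```

Emit:
carry_out(motion=[{"linear":[0,0,0.002],"twist":0},{"linear":[0,0,0.004],"twist":0},{"linear":[0,0,0.004],"twist":0}])

```text
time: 5.48
position: [0.6406, -0.0227, -0.0012]
eef_rot: [-3.141, -0.0, 1.719]
ft_force: [1.0, 0.3, 0.3]
opening: 0.0482
finger_force: 0.0
```

```bash
python3 - <<'E'
from h import *
o=get_obs();print(o['position'],o['ft_force'],o['torque'],calibration("wrist"))
a=get_image("side")[:,:,::-1];b=get_image("wrist")[:,:,::-1]
cv2.imwrite("pics/s4.png",np.hstack([cv2.resize(a[240:330,350:440],(480,480),interpolation=cv2.INTER_CUBIC),b[160:480,200:440]]) if 0 else np.hstack([cv2.resize(a[250:330,350:430],(480,480),interpolation=cv2.INTER_CUBIC),cv2.resize(b[240:400,220:326],(318,480),interpolation=cv2.INTER_CUBIC)]))
E
```

```text
[ 0.64064702 -0.0227104  -0.00122152] [0.98101459 0.3175346  0.26811595] [ 0.04790788 -0.04120014  0.02800735] {'fov_y': 62.2625318523762, 'cx': 317.2697903189237, 'cy': 235.87141065289003, 'position': array([0.63075055, 0.04248138, 0.15897132]), 'attitude': array([-0.26430328,  0.00135638,  0.14875171])}
```

View pics/s4.png

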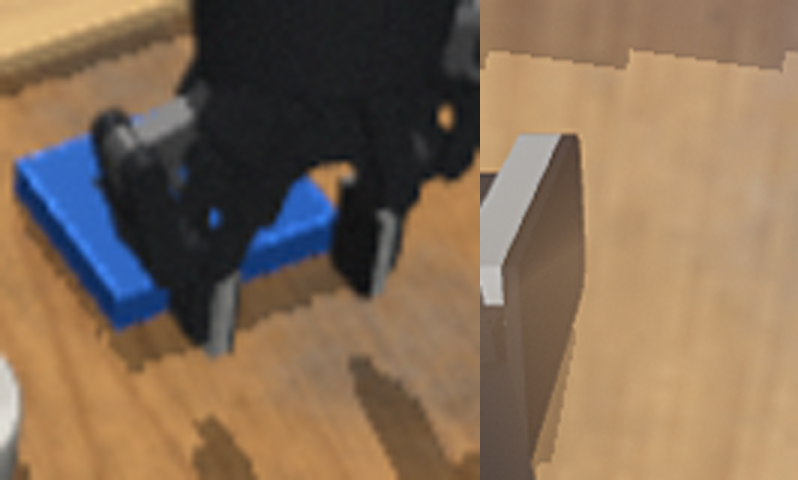

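Emit:
carry_out(motion=[{"linear":[0,0,0.003],"twist":0},{"linear":[0,0,0.006],"twist":0},{"linear":[0,0,0.006],"twist":0}])

```text
time: 5.95
position: [0.6405, -0.0227, -0.0074]
eef_rot: [-3.141, -0.0, 1.719]
ft_force: [-0.1, -0.9, -0.3]
opening: 0.0486
finger_force: 0.0
```

Emit:
carry_out(motion=[{"linear":[0,0,0.002],"twist":0},{"linear":[0,0,0.004],"twist":0},{"linear":[0,0,0.004],"twist":0}])

```text
time: 6.32
position: [0.6407, -0.0227, -0.0112]
eef_rot: [-3.141, -0.0, 1.719]
ft_force: [0.5, -0.8, -0.3]
opening: 0.0486
finger_force: 0.0
```

```bash
python3 - <<'E'
from h import *
a=get_image("scene")[:,:,::-1];b=get_image("side")[:,:,::-1];c=get_image("wrist")[:,:,::-1]
cv2.imwrite("pics/s5.png",np.hstack([cv2.resize(x,(390,390),interpolation=cv2.INTER_CUBIC) for x in(a[225:290,355:420],b[250:330,350:430])]))
E
```

```text
(no output)
```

View pics/s5.png

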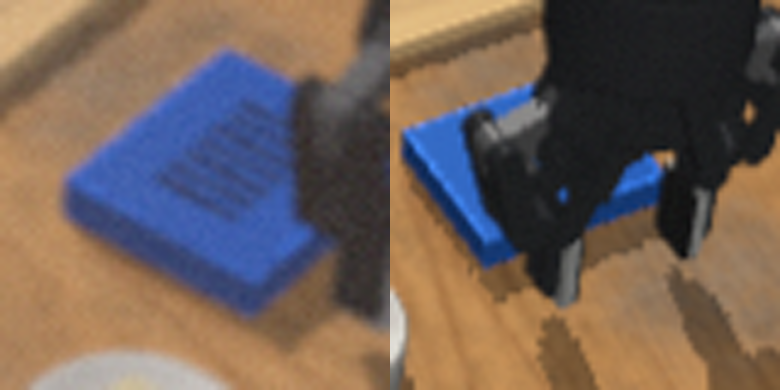

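Fingertips hover about 3 mm over the bench with the cover ahead of them; the shadow gap has nearly closed. I raise 4 mm and push diagonally towards the jig.

Emit:
carry_out(motion=[{"linear":[0.006,0,-0.003],"twist":0},{"linear":[0.012,0,-0.003],"twist":0},{"linear":[0.017,0,-0.003],"twist":0},{"linear":[0.021,0,-0.003],"twist":0},{"linear":[0.027,-0.0015,-0.003],"twist":0},{"linear":[0.033,-0.003,-0.003],"twist":0},{"linear":[0.039,-0.0045,-0.003],"twist":0},{"linear":[0.045,-0.006,-0.003],"twist":0},{"linear":[0.051,-0.0075,-0.003],"twist":0},{"linear":[0.057,-0.009,-0.003],"twist":0}])

```text
time: 7.72
position: [0.6233, 0.0327, -0.008]
eef_rot: [3.142, 0.0, 1.719]
ft_force: [0.5, -0.6, 0.2]
opening: 0.0485
finger_force: 0.3
```

```bash
python3 - <<'E'
from h import *
import pickle
k=cam("wrist");b=get_image("wrist")[:,:,::-1].copy()
cv2.imwrite("pics/w6.png",b);pickle.dump(k,open("w6.pkl","wb"))
hsv=cv2.cvtColor(b,cv2.COLOR_BGR2HSV)
m=cv2.inRange(hsv,(105,100,40),(125,255,255));m[:,:150]=0
cs,_=cv2.findContours(m,cv2.RETR_EXTERNAL,cv2.CHAIN_APPROX_NONE);c=max(cs,key=cv2.contourArea)
print(cv2.approxPolyDP(cv2.convexHull(c),6,True)[:,0].tolist(),cv2.minAreaRect(c))
E
```

```text
[[445, 86], [428, 283], [206, 281], [192, 86]] ((318.4999694824219, 183.99996948242188), (252.99996948242188, 197.99996948242188), -0.0)
```

View pics/w6.png

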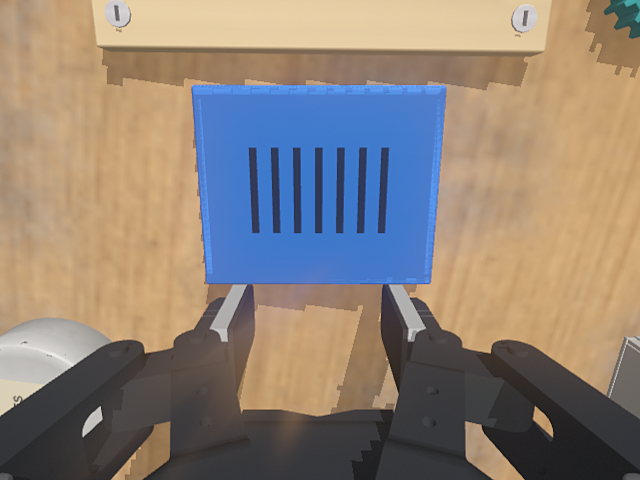

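The wrist view shows the cover square and centred, columns 192-445 against jig screws at 118 and 525, with about 12 mm left to the front edge at row 48. Advancing to contact.

Emit:
carry_out(motion=[{"linear":[0.005,0.0005,0],"twist":0},{"linear":[0.01,0.001,0],"twist":0},{"linear":[0.013,0.001,0],"twist":0},{"linear":[0.013,0.001,0],"twist":0}])

```text
time: 8.28
position: [0.6224, 0.0446, -0.0079]
eef_rot: [-3.141, 0.001, 1.719]
ft_force: [-0.5, -3.7, 2.7]
opening: 0.0483
finger_force: 2.0
```

Emit:
carry_out(motion=[{"linear":[0.001,0,0],"twist":0},{"linear":[0.002,0,0],"twist":0},{"linear":[0.002,0,0],"twist":0}])

```text
time: 8.65
position: [0.6222, 0.0451, -0.0079]
eef_rot: [-3.141, 0.002, 1.718]
ft_force: [-0.4, -10.2, 1.6]
opening: 0.0485
finger_force: 4.5
```

Emit:
carry_out(motion=[{"linear":[0.0005,0,-0.0029],"twist":0},{"linear":[0.0005,0,-0.0058],"twist":0},{"linear":[0.0008,0,-0.0087],"twist":0},{"linear":[0.001,0,-0.0116],"twist":0},{"linear":[0.002,0,-0.0174],"twist":0}])

```text
time: 9.28
position: [0.6218, 0.0494, 0.0096]
eef_rot: [-3.141, -0.0, 1.719]
ft_force: [-0.5, 0.1, -0.0]
opening: 0.0487
finger_force: 0.0
```

```bash
python3 - <<'E'
from h import *
o=get_obs();print(o['position'],o['ft_force'],o['torque'])
E
```

```text
[0.62179078 0.04936034 0.00957027] [-0.45897999  0.07695761 -0.02265889] [-0.0088365   0.00759185 -0.04976033]
```

Emit:
carry_out(motion=[{"linear":[-0.01,0,0],"twist":0},{"linear":[-0.012,0,0.003],"twist":0},{"linear":[-0.012,0,0.014],"twist":0},{"linear":[-0.012,0,0.02],"twist":0},{"linear":[-0.012,0,0.023],"twist":0},{"linear":[-0.012,0,0.023],"twist":0}])

```text
time: 10.02
position: [0.6236, 0.0375, -0.0139]
eef_rot: [-3.141, 0.0, 1.719]
ft_force: [0.1, -0.2, -0.3]
opening: 0.0486
finger_force: 0.0
```

```bash
python3 - <<'E'
from h import *
import pickle
k=cam("wrist");b=get_image("wrist")[:,:,::-1].copy()
cv2.imwrite("pics/w7.png",b)
hsv=cv2.cvtColor(b,cv2.COLOR_BGR2HSV)
m=cv2.inRange(hsv,(105,100,40),(125,255,255));m[:,:150]=0
cs,_=cv2.findContours(m,cv2.RETR_EXTERNAL,cv2.CHAIN_APPROX_NONE);c=max(cs,key=cv2.contourArea)
a=cv2.approxPolyDP(cv2.convexHull(c),6,True)[:,0]
print(a.tolist(),cv2.minAreaRect(c))
print(ray(0,a,.015,k).round(4).tolist(),k[0]['position'])
E
```

```text
[[184, 59], [452, 62], [434, 271], [199, 270]] ((317.59393310546875, 165.66903686523438), (269.11614990234375, 212.19125366210938), 0.5208563208580017)
[[0.5702, 0.1168], [0.6513, 0.1281], [0.6611, 0.061], [0.5796, 0.0491]] [0.61365573 0.10268345 0.14628457]
```

Emit:
carry_out(motion=[{"linear":[0,0,0.001],"twist":0},{"linear":[0,0,0.002],"twist":0},{"linear":[0,0,0.003],"twist":0},{"linear":[0,0,0.003],"twist":0}])

```text
time: 10.58
position: [0.6236, 0.0374, -0.0167]
eef_rot: [-3.141, 0.0, 1.719]
ft_force: [0.2, 0.6, 0.9]
opening: 0.0484
finger_force: 0.0
```

Emit:
carry_out(motion=[{"linear":[0,0,0.001],"twist":0},{"linear":[0,0,0.002],"twist":0},{"linear":[0,0,0.003],"twist":0},{"linear":[0,0,0.003],"twist":0}])

```text
time: 11.08
position: [0.6236, 0.0374, -0.0197]
eef_rot: [-3.141, 0.0, 1.719]
ft_force: [0.5, 0.6, 0.6]
opening: 0.0485
finger_force: 0.0
```

Emit:
carry_out(motion=[{"linear":[0,0,0.001],"twist":0},{"linear":[0,0,0.002],"twist":0},{"linear":[0,0,0.003],"twist":0},{"linear":[0,0,0.003],"twist":0}])

```text
time: 11.58
position: [0.6238, 0.0375, -0.0211]
eef_rot: [3.141, -0.001, 1.719]
ft_force: [-10.1, -0.1, 30.1]
opening: 0.0488
finger_force: 15.1
```

Contact found: the tips are on the bench at TCP z = -0.021, so the first try only caught the wall's top edge. I raise the tips to 6 mm and press again.

Emit:
carry_out(motion=[{"linear":[0,0,-0.005],"twist":0},{"linear":[0,0,-0.0077],"twist":0},{"linear":[0.005,0,-0.0077],"twist":0},{"linear":[0.008,0,-0.0077],"twist":0},{"linear":[0.0105,0,-0.0077],"twist":0},{"linear":[0.011,0,-0.0077],"twist":0},{"linear":[0.011,0,-0.0077],"twist":0}])

```text
time: 12.45
position: [0.6229, 0.0433, -0.0147]
eef_rot: [3.14, 0.005, 1.716]
ft_force: [4.4, -23.0, 1.5]
opening: 0.0489
finger_force: 12.0
```

Emit:
carry_out(motion=[{"linear":[-0.002,0,-0.001],"twist":0},{"linear":[-0.002,0,-0.0029],"twist":0},{"linear":[-0.002,0,-0.0058],"twist":0},{"linear":[-0.0018,0,-0.0087],"twist":0},{"linear":[-0.0015,0,-0.0116],"twist":0}])

```text
time: 13.08
position: [0.6228, 0.0446, -0.0032]
eef_rot: [3.141, 0.003, 1.718]
ft_force: [1.9, -11.2, 1.5]
opening: 0.0489
finger_force: 5.7
```

Emit:
carry_out(motion=[{"linear":[0.0005,0,-0.0029],"twist":0},{"linear":[0.001,0,-0.0058],"twist":0},{"linear":[0.0018,0,-0.0087],"twist":0},{"linear":[0.0025,0,-0.0115],"twist":0}])

```text
time: 13.58
position: [0.6224, 0.0476, 0.0084]
eef_rot: [3.141, 0.002, 1.718]
ft_force: [3.0, -8.7, 2.8]
opening: 0.0487
finger_force: 4.6
```

```bash
cat > cv.py <<'E'
from h import *
o=get_obs();print(o['position'].round(4),o['ft_force'].round(1))
for n in("wrist","side"):
    b=get_image(n)[:,:,::-1].copy()
    hsv=cv2.cvtColor(b,cv2.COLOR_BGR2HSV)
    m=cv2.inRange(hsv,(105,100,40),(125,255,255))
    if n=="wrist": m[:,:120]=0
    else: m[:,:300]=0;m[:,450:]=0
    cs,_=cv2.findContours(m,cv2.RETR_EXTERNAL,cv2.CHAIN_APPROX_NONE);c=max(cs,key=cv2.contourArea)
    print(n,cv2.approxPolyDP(cv2.convexHull(c),4,True)[:,0].tolist())
    cv2.imwrite(f"pics/{n}_{o['time']:.1f}.png",b)
E
python3 cv.py
```

```text
[0.6224 0.0476 0.0084] [ 3.  -8.7  2.8]
wrist [[204, 95], [430, 96], [433, 283], [382, 301], [199, 282]]
side [[376, 252], [383, 257], [383, 268], [366, 274]]
```

Emit:
carry_out(motion=[{"linear":[0.0016,0,-0.0026],"twist":0},{"linear":[0.0026,0,-0.0053],"twist":0},{"linear":[0.0038,0,-0.0079],"twist":0},{"linear":[0.0051,0,-0.0105],"twist":0},{"linear":[0.0065,0,-0.013],"twist":0},{"linear":[0.008,0,-0.0155],"twist":0}])

```text
time: 14.42
position: [0.6213, 0.0556, 0.024]
eef_rot: [3.141, 0.002, 1.718]
ft_force: [0.9, -9.2, 6.3]
opening: 0.0486
finger_force: 5.4
```

Emit:
carry_out(motion=[{"linear":[0.0016,0,-0.0024],"twist":0},{"linear":[0.0034,0,-0.0048],"twist":0},{"linear":[0.0052,0,-0.0071],"twist":0},{"linear":[0.0071,0,-0.0093],"twist":0},{"linear":[0.0091,0,-0.0114],"twist":0},{"linear":[0.0112,0,-0.0134],"twist":0}])

```text
time: 15.18
position: [0.6198, 0.067, 0.0376]
eef_rot: [3.14, 0.002, 1.718]
ft_force: [1.0, -8.1, 7.5]
opening: 0.0485
finger_force: 5.7
```

Emit:
carry_out(motion=[{"linear":[0.0022,0,-0.002],"twist":0},{"linear":[0.0045,0,-0.0038],"twist":0},{"linear":[0.0069,0,-0.0055],"twist":0},{"linear":[0.0093,0,-0.0071],"twist":0},{"linear":[0.0118,0,-0.0086],"twist":0},{"linear":[0.0144,0,-0.01],"twist":0}])

```text
time: 15.92
position: [0.6179, 0.0811, 0.048]
eef_rot: [3.14, 0.002, 1.718]
ft_force: [-0.5, -9.3, 15.0]
opening: 0.0485
finger_force: 8.7
```

Emit:
carry_out(motion=[{"linear":[0.0026,0,-0.0021],"twist":0},{"linear":[0.0053,0,-0.0033],"twist":0},{"linear":[0.008,0,-0.0043],"twist":0},{"linear":[0.0108,0,-0.0053],"twist":0},{"linear":[0.0136,0,-0.0061],"twist":0},{"linear":[0.0164,0,-0.0069],"twist":0}])

```text
time: 16.68
position: [0.6154, 0.0981, 0.0551]
eef_rot: [3.14, 0.001, 1.719]
ft_force: [-2.6, -5.7, 18.5]
opening: 0.0486
finger_force: 9.6
```

```bash
python3 cv.py
```

```text
[0.6154 0.0981 0.0551] [-2.6 -5.7 18.5]
wrist [[203, 265], [237, 198], [395, 199], [429, 269], [420, 299], [208, 297]]
side [[371, 231], [377, 239], [374, 253], [339, 266], [340, 241]]
```

Emit:
carry_out(motion=[{"linear":[0.004,0,-0.0015],"twist":0},{"linear":[0.008,0,-0.0021],"twist":0},{"linear":[0.012,0,-0.0026],"twist":0},{"linear":[0.016,0,-0.0028],"twist":0},{"linear":[0.02,0,-0.0028],"twist":0},{"linear":[0.0235,0,-0.0026],"twist":0}])

```text
time: 17.52
position: [0.6122, 0.1222, 0.0584]
eef_rot: [3.139, -0.0, 1.719]
ft_force: [-4.6, -1.1, 33.7]
opening: 0.0487
finger_force: 16.5
```

```bash
python3 cv.py
```

```text
[0.6122 0.1222 0.0584] [-4.6 -1.1 33.7]
wrist [[205, 264], [241, 240], [391, 241], [426, 265], [425, 299], [207, 299]]
side [[373, 227], [373, 253], [338, 264], [334, 234], [361, 225]]
```

Emit:
carry_out(motion=[{"linear":[0,0,-0.0028],"twist":0},{"linear":[0.005,0,-0.0034],"twist":0},{"linear":[0.01,0,-0.004],"twist":0},{"linear":[0.014,0,-0.0043],"twist":0}])

```text
time: 18.12
position: [0.6087, 0.1365, 0.0606]
eef_rot: [-3.141, -0.0, 1.72]
ft_force: [-0.2, -0.5, -0.8]
opening: 0.0486
finger_force: 0.0
```

```bash
python3 cv.py
```

```text
[0.6087 0.1365 0.0606] [-0.2 -0.5 -0.8]
wrist [[234, 134], [404, 134], [397, 268], [240, 268]]
side [[355, 226], [370, 248], [335, 260], [321, 237]]
```

```bash
cat > loc.py <<'E'
from h import *
import sys
n=sys.argv[1]; z=float(sys.argv[2])
k=cam(n); b=get_image(n)[:,:,::-1].copy(); cv2.imwrite("pics/last.png",b)
hsv=cv2.cvtColor(b,cv2.COLOR_BGR2HSV)
m=cv2.inRange(hsv,(105,100,30),(125,255,255))
if n=="wrist": m[:,:120]=0
else: m[:,:300]=0;m[:,450:]=0
cs,_=cv2.findContours(m,cv2.RETR_EXTERNAL,cv2.CHAIN_APPROX_NONE);c=max(cs,key=cv2.contourArea)
a=cv2.approxPolyDP(cv2.convexHull(c),4,True)[:,0]
e=np.array([.6095,.1235]);A=np.radians(98.6);J=np.array([[np.cos(A),np.sin(A)],[-np.sin(A),np.cos(A)]])
q=ray(n,a,z,k); print(a.tolist(),'\njig frame(mm from edge):',((q-e)@J.T*1000).round(1).tolist())
o=get_obs();print('tcp jig',((o['position'][:2]-e)@J.T*1000).round(1),o['position'][2],o['eef_rot'][2])
E
python3 loc.py wrist .024; python3 loc.py side .024
```

```text
[[234, 134], [405, 135], [396, 269], [240, 268]] 
jig frame(mm from edge): [[76.4, 39.1], [75.9, -43.0], [7.7, -42.2], [8.3, 39.7]]
tcp jig [12.6 -1.2] 0.06073378039431039 1.7197990446350397
[[355, 226], [370, 248], [335, 260], [321, 237]] 
jig frame(mm from edge): [[72.4, -40.1], [-4.0, -33.7], [-3.9, 47.9], [72.6, 42.3]]
tcp jig [12.3 -1.3] 0.06078910375242565 1.7194747192095772
```

View pics/wrist_18.1.png

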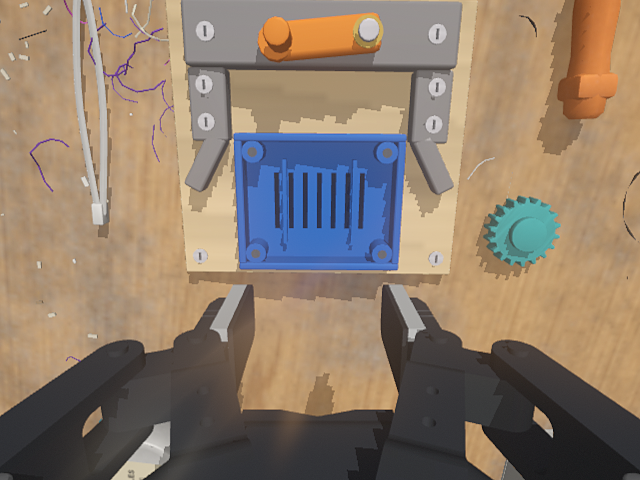

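The cover lies inside-up on the plywood, columns 234-405 between guide mouths at 205 and 437, and is centred. The button pivot is at (368,30) and its peg at (277,35). Next I back off, lower behind the cover and push it home.

Emit:
carry_out(motion=[{"linear":[-0.016,0,0],"twist":0},{"linear":[-0.034,0,0.005],"twist":0},{"linear":[-0.034,0,0.035],"twist":0},{"linear":[-0.034,0,0.06],"twist":0},{"linear":[-0.034,0,0.068],"twist":0},{"linear":[-0.034,0,0.068],"twist":0}])

```text
time: 19.08
position: [0.614, 0.1012, -0.0072]
eef_rot: [-3.141, 0.0, 1.718]
ft_force: [-0.3, 0.4, 0.7]
opening: 0.0486
finger_force: 0.0
```

Emit:
carry_out(motion=[{"linear":[0.006,0,0],"twist":0},{"linear":[0.012,0,0],"twist":0},{"linear":[0.018,0,0],"twist":0},{"linear":[0.024,0,0],"twist":0},{"linear":[0.03,0,0],"twist":0},{"linear":[0.036,0,0],"twist":0},{"linear":[0.041,0,0],"twist":0}])

```text
time: 19.95
position: [0.6079, 0.1432, -0.0071]
eef_rot: [-3.142, 0.0, 1.719]
ft_force: [-0.2, -0.7, 0.4]
opening: 0.0482
finger_force: 0.3
```

```bash
python3 loc.py wrist .024;python3 loc.py side .024
```

```text
[[182, 79], [452, 79], [435, 288], [200, 288]] 
jig frame(mm from edge): [[100.2, 40.0], [100.1, -42.1], [31.8, -42.1], [31.9, 39.9]]
tcp jig [20.5 -1.3] -0.007152510311935506 1.7200109799108199
[[355, 226], [358, 244], [342, 249], [344, 235]] 
jig frame(mm from edge): [[72.4, -40.1], [17.9, -17.4], [19.1, 19.8], [56.5, -4.6]]
tcp jig [20.1 -1.3] -0.007169405995169388 1.720076273202047
```

Emit:
carry_out(motion=[{"linear":[0.003,0,0],"twist":0},{"linear":[0.006,0,0],"twist":0},{"linear":[0.008,0,0],"twist":0},{"linear":[0.008,0,0],"twist":0}])

```text
time: 20.55
position: [0.6067, 0.1487, -0.0071]
eef_rot: [-3.141, 0.002, 1.718]
ft_force: [-0.7, -8.9, 2.6]
opening: 0.0487
finger_force: 4.4
```

Emit:
carry_out(motion=[{"linear":[0.001,0,0],"twist":0},{"linear":[0.001,0,0],"twist":0},{"linear":[-0.001,0,0],"twist":0},{"linear":[-0.001,0,0],"twist":0}])

```text
time: 21.05
position: [0.6069, 0.1487, -0.0071]
eef_rot: [-3.141, 0.001, 1.718]
ft_force: [0.4, -6.0, 0.2]
opening: 0.0484
finger_force: 3.2
```

```bash
python3 loc.py wrist .024
```

```text
[[182, 79], [453, 79], [435, 288], [200, 288]] 
jig frame(mm from edge): [[105.8, 40.0], [105.6, -42.3], [37.4, -42.0], [37.6, 40.0]]
tcp jig [25.3 -1.2] -0.007143990113201069 1.7184585236144103
```

Cover's far edge is at the end stop (about 106 mm from the front edge, square). I retract upward and locate the button's peg.

Emit:
carry_out(motion=[{"linear":[-0.01,0,0],"twist":0},{"linear":[-0.012,0,-0.02],"twist":0},{"linear":[-0.012,0,-0.06],"twist":0},{"linear":[-0.012,0,-0.09],"twist":0},{"linear":[-0.012,0,-0.09],"twist":0}])

```text
time: 21.72
position: [0.6102, 0.1383, 0.0864]
eef_rot: [3.137, -0.001, 1.719]
ft_force: [0.3, -0.0, 1.1]
opening: 0.0486
finger_force: 0.0
```

```bash
cat > btn.py <<'E'
from h import *
k=cam("wrist"); b=get_image("wrist")[:,:,::-1].copy(); cv2.imwrite("pics/b.png",b)
hsv=cv2.cvtColor(b,cv2.COLOR_BGR2HSV)
m=cv2.inRange(hsv,(5,170,110),(16,255,255))
e=np.array([.6095,.1235]);A=np.radians(98.6);J=np.array([[np.cos(A),np.sin(A)],[-np.sin(A),np.cos(A)]])
cs,_=cv2.findContours(m,cv2.RETR_EXTERNAL,cv2.CHAIN_APPROX_SIMPLE)
for c in cs:
    if cv2.contourArea(c)>250:
        a=cv2.boxPoints(cv2.minAreaRect(c)); print(cv2.boundingRect(c),a.round().tolist(),((ray(0,a,.0335,k)-e)@J.T*1000).round().tolist())
o=get_obs();print('tcp jig',((o['position'][:2]-e)@J.T*1000).round(1),o['position'][2])
E
python3 btn.py; python3 loc.py wrist .024
```

```text
(536, 94, 40, 29) [[533.0, 107.0], [575.0, 94.0], [581.0, 115.0], [540.0, 127.0]] [[91.0, -114.0], [97.0, -134.0], [87.0, -139.0], [81.0, -118.0]]
(261, 32, 107, 41) [[260.0, 37.0], [366.0, 31.0], [368.0, 67.0], [262.0, 73.0]] [[124.0, 25.0], [126.0, -27.0], [110.0, -28.0], [107.0, 25.0]]
(528, 0, 52, 106) [[526.0, 102.0], [543.0, -6.0], [585.0, 1.0], [568.0, 108.0]] [[94.0, -110.0], [142.0, -111.0], [139.0, -132.0], [90.0, -131.0]]
tcp jig [14.6 -2.1] 0.08481893138043874
[[395, 79], [388, 208], [243, 208], [236, 78]] 
jig frame(mm from edge): [[105.4, -42.4], [37.1, -41.9], [37.2, 40.1], [105.9, 40.4]]
tcp jig [14.6 -1.4] 0.08368384900398482 1.7196091306687578
```

Emit:
carry_out(motion=[{"linear":[0.05,0.005,0],"twist":0},{"linear":[0.1,0.01,0],"twist":0},{"linear":[0.126,0.0136,0],"twist":0},{"linear":[0.126,0.0136,0.02],"twist":0},{"linear":[0.126,0.0136,0.045],"twist":0},{"linear":[0.126,0.0136,0.06],"twist":0},{"linear":[0.126,0.0136,0.064],"twist":0},{"linear":[0.126,0.0136,0.064],"twist":0}])

```text
time: 22.82
position: [0.6037, 0.2641, 0.019]
eef_rot: [3.142, 0.0, 1.719]
ft_force: [0.7, 0.5, 0.8]
opening: 0.0485
finger_force: 0.0
```

```bash
cat > sb.py <<'E'
from h import *
e=np.array([.6095,.1235]);A=np.radians(98.6);J=np.array([[np.cos(A),np.sin(A)],[-np.sin(A),np.cos(A)]])
for n,s in(("side",(slice(170,260),slice(290,400))),("scene",(slice(170,260),slice(270,380)))):
    b=get_image(n)[:,:,::-1];cv2.imwrite(f"pics/b_{n}.png",b)
    hsv=cv2.cvtColor(b,cv2.COLOR_BGR2HSV);m=cv2.inRange(hsv,(4,150,90),(14,255,255));mm=np.zeros_like(m);mm[s]=m[s]
    cs,_=cv2.findContours(mm,cv2.RETR_EXTERNAL,cv2.CHAIN_APPROX_NONE)
    for c in cs:
        if cv2.contourArea(c)>15:
            h=c[:,0];t=h[h[:,1].argmin()]
            print(n,cv2.boundingRect(c),'peg top?',t,((ray(n,[t],.0505)-e)@J.T*1000).round())
o=get_obs();print('tcp jig',((o['position'][:2]-e)@J.T*1000).round(1),o['position'][2])
E
python3 sb.py
```

```text
side (319, 212, 22, 13) peg top? [322 212] [[118.  17.]]
side (370, 197, 22, 23) peg top? [371 197] [[ 118. -105.]]
scene (298, 196, 19, 15) peg top? [309 196] [[110.  -0.]]
scene (332, 173, 31, 19) peg top? [334 173] [[125. -94.]]
tcp jig [140.2 -15.5] 0.01960731533969233
```

Emit:
carry_out(motion=[{"linear":[-0.005,0,0],"twist":0},{"linear":[-0.009,0,0],"twist":0},{"linear":[-0.013,0,0],"twist":0},{"linear":[-0.017,0.001,0],"twist":0},{"linear":[-0.021,0.002,0],"twist":0},{"linear":[-0.025,0.004,0],"twist":0},{"linear":[-0.029,0.006,0],"twist":0},{"linear":[-0.0335,0.008,0],"twist":0},{"linear":[-0.0335,0.008,0],"twist":0}])

```text
time: 24.05
position: [0.6166, 0.232, 0.0189]
eef_rot: [3.141, 0.0, 1.719]
ft_force: [-0.1, -0.3, 0.5]
opening: 0.0487
finger_force: 0.0
```

```bash
python3 sb.py
```

```text
side (331, 214, 10, 15) peg top? [334 214] [[101.  -3.]]
side (370, 197, 22, 23) peg top? [372 197] [[ 117. -107.]]
scene (312, 198, 8, 15) peg top? [315 198] [[98. -3.]]
scene (334, 174, 29, 18) peg top? [334 174] [[123. -92.]]
tcp jig [106.5 -22.9] 0.018835160743306073
```

Emit:
carry_out(motion=[{"linear":[0.003,0,0],"twist":0},{"linear":[0.003,-0.015,0],"twist":0},{"linear":[-0.01,-0.016,0],"twist":0},{"linear":[-0.021,-0.016,0],"twist":0},{"linear":[-0.021,-0.011,0],"twist":0},{"linear":[-0.021,-0.006,0],"twist":0},{"linear":[-0.022,-0.001,0],"twist":0},{"linear":[-0.023,0.004,0],"twist":0},{"linear":[-0.024,0.009,0],"twist":0},{"linear":[-0.024,0.013,0],"twist":0}])

```text
time: 25.4
position: [0.6332, 0.2107, 0.0189]
eef_rot: [3.141, -0.0, 1.719]
ft_force: [-0.8, -1.4, -0.1]
opening: 0.0488
finger_force: 0.4
```

```bash
python3 sb.py
```

```text
side (340, 217, 7, 12) peg top? [344 217] [[ 82. -17.]]
side (370, 199, 22, 21) peg top? [372 199] [[ 111. -103.]]
scene (310, 197, 21, 13) peg top? [310 197] [[107.   1.]]
scene (348, 178, 15, 14) peg top? [349 178] [[  92. -100.]]
tcp jig [ 82.8 -36.5] 0.01892122517783891
```

Emit:
carry_out(motion=[{"linear":[0,0.003,0],"twist":0},{"linear":[0,0.006,0],"twist":0},{"linear":[0,0.006,0],"twist":0}])

```text
time: 25.88
position: [0.6382, 0.2115, 0.0187]
eef_rot: [-3.14, 0.0, 1.719]
ft_force: [-4.4, -1.5, 2.6]
opening: 0.0484
finger_force: 2.2
```

Emit:
carry_out(motion=[{"linear":[0,-0.008,0],"twist":0},{"linear":[0,-0.012,0],"twist":0},{"linear":[0,-0.012,-0.03],"twist":0},{"linear":[0,-0.012,-0.08],"twist":0},{"linear":[-0.045,0,-0.1],"twist":0},{"linear":[-0.08,0.015,-0.1],"twist":0},{"linear":[-0.08,0.015,-0.1],"twist":0}])

```text
time: 26.75
position: [0.6665, 0.1312, 0.1194]
eef_rot: [3.14, 0.001, 1.715]
ft_force: [-0.6, -0.3, -0.3]
opening: 0.0487
finger_force: 0.0
```

```bash
python3 btn.py; python3 loc.py wrist .024; python3 sb.py
```

```text
(242, 20, 29, 97) [[241.0, 20.0], [268.0, 19.0], [270.0, 116.0], [244.0, 116.0]] [[124.0, -16.0], [124.0, -31.0], [72.0, -30.0], [72.0, -14.0]]
(422, 0, 37, 98) [[422.0, 97.0], [423.0, -1.0], [458.0, 0.0], [457.0, 97.0]] [[82.0, -119.0], [133.0, -116.0], [133.0, -136.0], [82.0, -139.0]]
tcp jig [  1.4 -57. ] 0.11899424736106093
[[294, 63], [294, 178], [166, 177], [154, 62]] 
jig frame(mm from edge): [[104.9, -43.1], [36.7, -41.8], [37.6, 40.1], [105.8, 40.2]]
tcp jig [  2.9 -56.7] 0.11873148458294404 1.7189047768254206
side (334, 214, 16, 15) peg top? [334 214] [[101.  -3.]]
side (373, 198, 19, 22) peg top? [374 198] [[ 112. -109.]]
scene (310, 196, 22, 13) peg top? [327 196] [[ 85. -23.]]
scene (331, 173, 32, 19) peg top? [334 173] [[125. -94.]]
tcp jig [  4.  -56.5] 0.11865251397408542
```

Button points along the jig's -x (about 1.57 rad), the cover is still home and square, and the tool is clear. Handing in.

```bash
python3 -c "
from cell import *
print(close_job())"
```

```text
the job is handed in; nothing more can be done
None
```

The cover sits home in the jig, inside-up and square, with the button turned over it to about 1.57 rad in the last images, and the job was handed in at about 27 s with no verdict returned. The driver had not moved, but I did not re-measure the tin, gear and tweezers at the end.

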